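# Load the parcel-tape stand

## Robot

A 6-joint arm with a two-finger parallel gripper is mounted at the origin on a cart in front of the work surface, level with it; the furniture and walls round the work are solid. World frame = base frame: x ahead of the robot, y to its left, z up, the work surface at z = 0. Lengths are in m, angles in rad, forces in N, time in s.
With the tool pointing down it reaches from about 0.35 to 0.775 m from the base axis. Payload 7.3 kg.
Tool frame: the origin (TCP) lies at the very end of the fingers, on their centre line; the grasp point (between the pads) lies 19 mm behind it; z points along the fingers, y is the direction in which the jaws open and shut (so a half turn about z gives the same grasp; the last joint's range is limited). The gripper opens to 92 mm and grips with 3 to 60 N. Pads are 19 mm wide; open, the fingers measure 130 mm over their backs; the gripper's body (75 mm by 190 mm) begins 47 mm behind the grasp point.
Start: joints at [-1.257, 0.342, 1.524, -0, 1.275, -0.146], TCP at [0.233, -0.47, 0.227] pointing down, gripper open.
Joint ranges: [-2.53, 2.53], [-0.77, 2.02], [0.04, 2.7], [-1, 4.14], [0.28, 2.66], [-3.11, 3.11]. Speed limits (rad/s): [2.57, 2.57, 3.14, 3.14, 3.14, 3.14].

## Interface

Orientations are given as a unit quaternion [x, y, z, w].
In Python, from workcell import manip gives the robot as it stands. The module is installed in compiled form; this text tells all that it offers.
- The arm moves only by the tool carry_out, never from a script. Its arguments are lists of equal length, an entry for each row: "xyz": the shift along the tool's x, y, z in mm, a list of three; "spin": the turn about the tool's z in degrees. In form: {"xyz": [[x, y, z], ...], "spin": [spin, ...]}. A call has exactly 8 rows; each row shifts and turns the commanded pose from where the row before left it, along the tool's axes as they then stand; what a row does not reach is not made up. A row lasts 1/8 s, in which the tool goes at most 62.5 mm and 10.7 degrees, less where a joint would pass 70% of its speed; a pose out of reach is approached as far as the arm can. A call is refused whole if a number of a shift passes 62.5 or a number of a turn 10.7, either way. A call with a gripper value outside its range is refused whole. "claw" is the finger opening in mm, from 0 to 91.8, set as the call begins (left out, the last holds). The fingers move at their own pace and stop on an object; "newtons" is the grip in N (left out, the last holds). Time passes only in rows, so rows that do not move let the fingers close, or fill a call up. It gives the time, the measured TCP pose, the force and the opening at its end, in the units of the state.
- manip.get_state(): the state, without advancing time (a new reading comes with each control period).
- manip.read_camera(name): name is "scene" or "top" or "wrist"; returns a dict with "pixels" (400x640x3 uint8, red, green, blue), "fov_y" (degrees; the focal length in pixels is half the picture's height over the tangent of half this angle, whatever the lens; pixels are square), "cx", "cy" (the principal point, pixels), "rvec" (rotation vector, rad) and "tvec" (3), from world to camera coordinates, as OpenCV has them. Camera axes: x right, y down, z forward; pixel columns grow to the right and rows downward; lengths in m; the calibration is good to about 2 mm. A picture is of the moment at which its call begins. There is no depth.
- manip.sign_off(): hands the job in, once; it reports no verdict.
The state is a dict: "t": time; "qpos": joint angles; "joint_velocities": joint speeds; "tau": joint torques, N m; "eef_pos": TCP position; "tool_rot": TCP orientation; "ft_force": force on the tool from outside, world axes, zero at the start; "moment": the same for the moment, N m; "width": opening from 0.0 (shut) to 1.0 (fully open).
Only numpy, scipy, OpenCV 4.12 (cv2) and the standard library are available. Lean on these libraries where they do the work, as an engineer would, in place of code of your own. Each camera call takes 0.05 s, during which the arm holds its last target.

## Task

Load the two rolls of parcel tape from the rack onto the horizontal rod of the tape stand: first the wide roll, right back against the upright plate, then the narrow roll up against it. Then push the wooden end cap fully home on the tip of the rod so the rolls cannot come off, let go, and do not disturb the ink bottle, card case and reading glass on the desk.

Things in the scene. Friction and masses are not known exactly. Their poses are not given: they have to be found in the camera images.
- stand: Tape stand fixed to the desk, dark wood, brass rod; its yaw varies. Origin on the desk under the rod, at the front face of the upright back plate; z up; the level rod points along +y, axis 95 mm above the desk. Back plate 70 mm wide (x), y -12 to 0, top 118 mm above the desk. Base board 110 x 155 x 12 mm (y -25 to 130).
- rod_root (a point): Point on the rod's axis where the rod leaves the back plate (95 mm above the desk); axes as the stand: y along the rod to its free tip, z up.
- rod_tip (a point): Free end of the rod on its axis, 98 mm from rod_root. Rod diameter 20 mm, the last 5 mm tapering to 13 mm.
- rack: Low dark wood rack fixed to the desk: board 56 x 240 x 20 mm with two low brass rails (tops 25 mm above the desk, 40 mm apart) along its length (its y). Origin under its centre on the desk. The two rolls and the cap stand in a row between the rails, about 75 mm apart, in any order, axes along the rack's length.
- wide_roll: Wide roll of white paper tape standing on its rim in the rack: outside diameter 64 mm, 44 mm wide, through hole 26 mm (3 mm play all round on the rod), 80 to 170 g. Origin at its centre; y is the hole's axis (both ways alike). In the rack its centre is 52 mm above the desk. Home: centre 22 mm from rod_root along the rod; 18 to 30 passes.
- narrow_roll: Narrow roll of white paper tape, as the wide one but 24 mm wide, 50 to 100 g. Origin at its centre, y is the hole's axis. In the rack its centre is 52 mm above the desk. Home: centre 56 mm from rod_root along the rod, touching the wide roll.
- end_cap: Wooden cap, diameter 52, length 40 mm, 60 to 130 g; lies in the rack (axis 46 mm above desk), mouth to the stand side (-y of rack). Origin on its axis at mid-length; -y points out of the mouth (20 mm away); last 7 mm of the closed end rounded. Blind hole 24 mm wide (2 mm play on the rod), 26 deep. Home: origin 92 mm from rod_root, rod tip at hole bottom, mouth 4 mm off the roll; slides freely.
- ink_bottle: Bystander: square dark ink bottle, 50 x 50 x 60 mm, behind the work. Origin under its centre.
- card_case: Bystander: flat silver card case, 63 x 96 x 9 mm, behind the stand. Origin under its centre.
- magnifier: Bystander: reading glass (magnifier) lying flat, brass ring and dark handle, 81 x 174 x 16 mm, behind the rack. Origin under its middle.
Mind the look-alikes: they are no part of the job. Leave any pink or red look-alike of the wide_roll alone. Of the things shaped like the stand, the wood one is meant.

How it is judged:
On the way, in this order (a step that is already met when the one before it is completed fails the run):
1. the wide roll is on the rod (y of wide_roll in the frame of rod_root between 0.018 and 0.07 m and x of wide_roll in the frame of rod_root between -0.006 and 0.006 m and z of wide_roll in the frame of rod_root between -0.008 and 0.006 m and angle between the y axis of wide_roll and the y axis of rod_root, either way round below 0.15 rad), for 0.2 s.
2. the narrow roll is on the rod, outside the wide roll (y of narrow_roll in the frame of rod_root between 0.05 and 0.084 m and x of narrow_roll in the frame of rod_root between -0.006 and 0.006 m and z of narrow_roll in the frame of rod_root between -0.008 and 0.006 m and angle between the y axis of each of narrow_roll, wide_roll and the y axis of rod_root, either way round below 0.15 rad and y of wide_roll in the frame of rod_root between 0.018 and 0.05 m and x of wide_roll in the frame of rod_root between -0.006 and 0.006 m and z of wide_roll in the frame of rod_root between -0.008 and 0.006 m), for 0.2 s.
3. the end cap is fully home on the rod's tip, outside both rolls (y of end_cap in the frame of rod_root between 0.086 and 0.097 m and x of end_cap in the frame of rod_root between -0.006 and 0.006 m and z of end_cap in the frame of rod_root between -0.008 and 0.006 m and angle between the y axis of each of end_cap, narrow_roll and the y axis of rod_root, either way round below 0.15 rad and y of narrow_roll in the frame of rod_root between 0.05 and 0.064 m and x of narrow_roll in the frame of rod_root between -0.006 and 0.006 m and z of narrow_roll in the frame of rod_root between -0.008 and 0.006 m), for 0.2 s.
At the end, for the whole second after the job is handed in: On the rod, along it from rod_root: wide roll centre 18-30 mm, narrow roll centre 50-64 mm, end cap origin 86-97 mm; each within 6 mm sideways, 8 mm below and 6 mm above the rod's axis, aligned with it within 0.15 rad, and at rest (under 20 mm/s) (all of step 3 and y of wide_roll in the frame of rod_root between 0.018 and 0.03 m and x of wide_roll in the frame of rod_root between -0.006 and 0.006 m and z of wide_roll in the frame of rod_root between -0.008 and 0.006 m and angle between the y axis of wide_roll and the y axis of rod_root, either way round below 0.15 rad and linear speed of each of wide_roll, narrow_roll, end_cap below 0.02 m/s); the robot touches nothing.
It fails at once if the ink bottle is pushed more than 30 mm or tipped (distance of ink_bottle from where it was at the start of the episode above 0.03 m or angle between ink_bottle's own z axis and vertical above 0.4 rad).
It fails at once if the card case is pushed more than 30 mm or tipped (distance of card_case from where it was at the start of the episode above 0.03 m or angle between card_case's own z axis and vertical above 0.4 rad).
It fails at once if the magnifier is pushed more than 30 mm or tipped (distance of magnifier from where it was at the start of the episode above 0.03 m or angle between magnifier's own z axis and vertical above 0.4 rad).
It also fails if it takes over 70 s, if anything falls off the work surface, if the arm or the gripper's body presses on something with over 40 N, if the wrist force passes 120 N, or if a joint passes its speed limit or range.

## Working session

There is one attempt and no reset: what is moved stays moved. The work goes in short steps, Python scripts to look and compute and a tool call to move; the robot and the scene stay as the last step left them, time stands still between calls to the robot, and variables do not carry over. Pictures are saved under pics/ and viewed, and the job is handed in when it is done.

Besides the shell and the picture viewer there is one more tool, called after "Emit:" as name(argument=value, ...), one argument or row to a line, values as JSON. carry_out: Moves the arm, as the interface text tells. Its arguments: {"type":"object","properties":{"xyz":{"type":"array","items":{"type":"array","items":{"type":"number"}}},"spin":{"type":"array","items":{"type":"number"}},"claw":{"type":"number"},"newtons":{"type":"number"}},"required":["xyz","spin"]}

```bash
mkdir -p pics; ls; cat > h.py <<'E'
import numpy as np, cv2, pickle, json
from scipy.spatial.transform import Rotation as R
from workcell import manip
def shot(cam,name):
    d=manip.read_camera(cam); pickle.dump(d,open(f'pics/{name}.pkl','wb'))
    cv2.imwrite(f'pics/{name}.png',d['pixels'][:,:,::-1]); return d
def load(name): return pickle.load(open(f'pics/{name}.pkl','rb'))
def K(d):
    h=d['pixels'].shape[0]; f=h/2/np.tan(np.radians(d['fov_y'])/2)
    return np.array([[f,0,d['cx']],[0,f,d['cy']],[0,0,1.]])
def atz(d,u,v,z):
    Rm=cv2.Rodrigues(np.array(d['rvec'],float))[0]; t=np.array(d['tvec'],float).ravel()
    c=-Rm.T@t; r=Rm.T@np.linalg.inv(K(d))@np.array([u,v,1.]); return c+r*(z-c[2])/r[2]
def proj(d,P):
    return cv2.projectPoints(np.array(P,float).reshape(-1,3),np.array(d['rvec'],float),np.array(d['tvec'],float),K(d),None)[0].reshape(-1,2)
def crop(name,x0,y0,x1,y1,s,out):
    im=cv2.imread(f'pics/{name}.png')[y0:y1,x0:x1]; cv2.imwrite(f'pics/{out}.png',cv2.resize(im,None,fx=s,fy=s,interpolation=cv2.INTER_CUBIC))
E
python3 - <<'E'
from h import *
s=manip.get_state(); print({k:np.round(v,3) for k,v in s.items()})
for c in ['scene','top','wrist']:
    d=shot(c,c+'0'); Rm=cv2.Rodrigues(np.array(d['rvec'],float))[0]; print(c,d['fov_y'],d['cx'],d['cy'],-Rm.T@np.array(d['tvec']).ravel(),Rm[2])
E
```

```text
pics
{'t': np.float64(0.0), 'qpos': array([-1.257,  0.343,  1.525, -0.   ,  1.275, -0.146]), 'joint_velocities': array([-0.001,  0.001,  0.002, -0.   , -0.001, -0.   ]), 'tau': array([ 1.0000e-03, -4.3124e+01, -2.4422e+01,  7.2000e-02,  5.6000e-02,
       -0.0000e+00]), 'eef_pos': array([ 0.233, -0.47 ,  0.226]), 'tool_rot': array([ 0.974,  0.228, -0.   , -0.001]), 'ft_force': array([ 0.805, -0.572,  0.689]), 'moment': array([-0.026, -0.021,  0.019]), 'width': np.float64(0.999)}
scene 50.31548414429734 320.74117033914257 202.14994287644294 [0.08907916 0.60611456 1.11205934] [ 0.35212155 -0.52311877 -0.77611672]
top 43.732486235652686 315.9050661502655 190.37185881086137 [ 0.4430489  -0.06197439  1.51182499] [ 0.0885156  -0.00278568 -0.9960709 ]
wrist 66.94065727999914 319.7160103070821 202.63312320819765 [ 0.29184863 -0.43978453  0.38393792] [-0.22514579 -0.10869228 -0.96824344]
```

View pics/scene0.png

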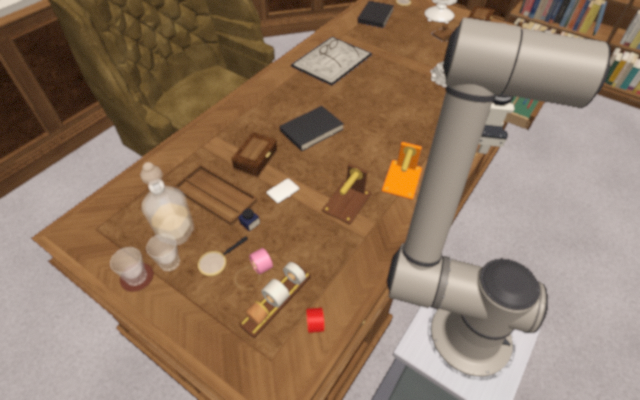

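View pics/top0.png

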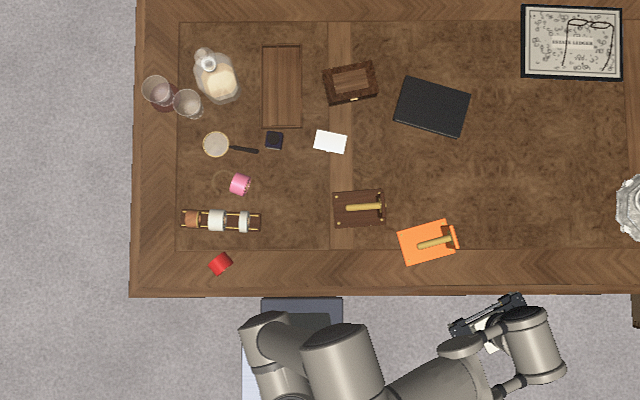

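View pics/wrist0.png

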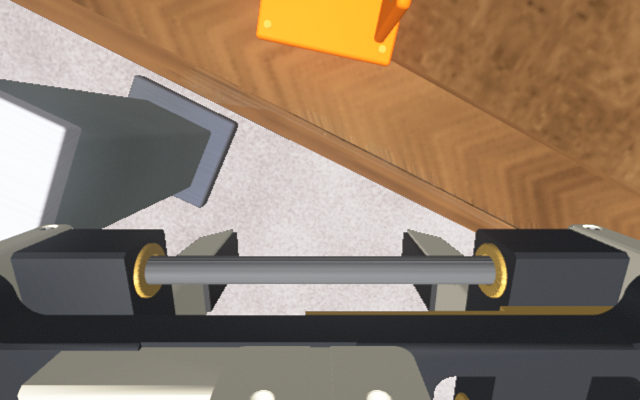

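The top view shows the rack at about (220,221), with cap, wide roll and narrow roll from left to right. The wood stand is at about (358,209), with its plate on the right and the rod pointing left. I'll zoom in.

```bash
python3 - <<'E'
from h import *
crop('top0',170,190,270,250,8,'c1'); crop('top0',320,175,400,240,9,'c2')
E
```

```text
(no output)
```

View pics/c1.png

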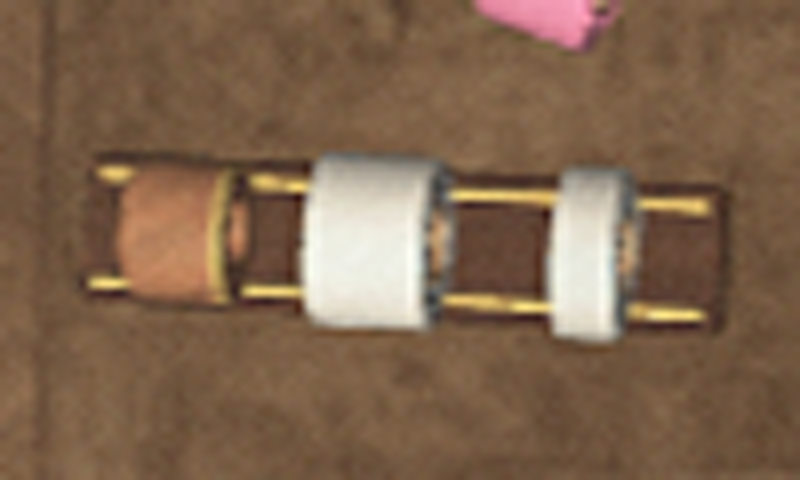

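View pics/c2.png

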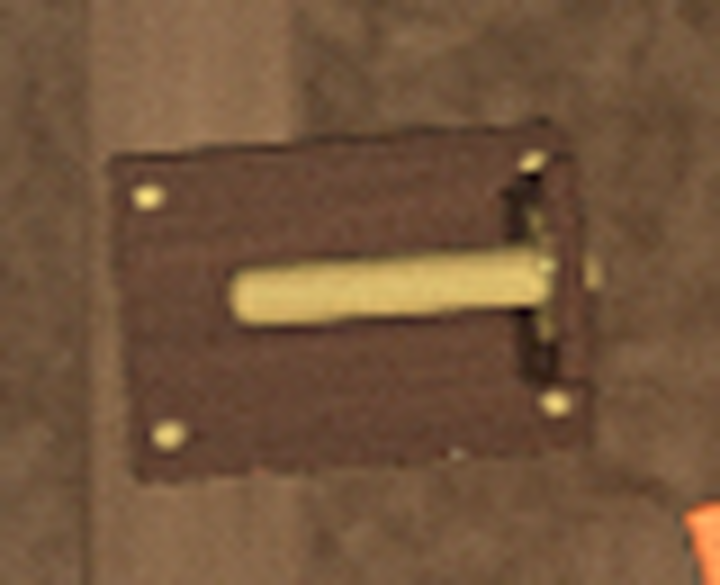

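```bash
cat >> h.py <<'E'
def px(X,Y,x0,y0,s): return ((X+.5)/s-.5+x0,(Y+.5)/s-.5+y0)
def fit(obs,guess):
    # obs: list of (d, local pts Nx3, px Nx2); pose x,y,yaw, z=0
    from scipy.optimize import least_squares
    def f(p):
        c,s=np.cos(p[2]),np.sin(p[2]); M=np.array([[c,-s,0],[s,c,0],[0,0,1]])
        return np.concatenate([(proj(d,np.array(L)@M.T+[p[0],p[1],0])-np.array(U)).ravel() for d,L,U in obs])
    r=least_squares(f,guess,loss='soft_l1'); return r.x,r.fun.reshape(-1,2)
E
python3 - <<'E'
from h import *
d=load('top0')
P=[px(*p,320,175,9) for p in [(112,157),(545,120),(592,450),(135,480),(234,298),(548,277)]]
L=np.array([(55,130,12),(55,-25,12),(-55,-25,12),(-55,130,12),(0,98,95),(0,0,95)])/1000
x,r=fit([(d,L,P)],[.4,-.2,0]); print('stand',x,'\n',r.round(2))
# rack: corners z=.02
P=[px(*p,170,190,8) for p in [(100,155),(727,187),(718,328),(88,295)]]
L=np.array([(28,120,20),(28,-120,20),(-28,-120,20),(-28,120,20)])/1000
x,r=fit([(d,L,P)],[.4,.3,0]); print('rack',x,'\n',r.round(2))
# objects: top silhouettes
for n,p,z in [('wide L',(312,240),.084),('wide R',(430,245),.084),('nar L',(556,255),.084),('nar R',(625,255),.084),('cap L',(122,233),.07),('cap R',(232,235),.072)]:
    print(n,atz(d,*px(*p,170,190,8),z).round(4))
for n,p in dict(ink=(274,140),card=(330,141),magL=(203,144),magR=(258,151),pink=(240,184),red=(220,264)).items(): print(n,atz(d,*p,0.02).round(3))
crop('scene0',230,250,330,340,7,'c3');crop('scene0',310,155,390,230,8,'c4')
E
```

```text
stand [ 0.52526182 -0.24696088  0.06599033] 
 [[-0.38 -0.18]
 [ 2.62  0.16]
 [ 0.55 -0.15]
 [-0.12  0.34]
 [-0.26  0.03]
 [-0.84 -0.18]]
rack [ 0.48992247  0.21941422 -0.06056538] 
 [[-0.83 -0.7 ]
 [ 0.82 -0.5 ]
 [ 0.78  0.63]
 [-0.77  0.52]]
wide L [0.4886 0.2417 0.084 ]
wide R [0.4864 0.1995 0.084 ]
nar L [0.4825 0.1545 0.084 ]
nar R [0.4823 0.1298 0.084 ]
cap L [0.4921 0.3133 0.07  ]
cap R [0.491  0.2731 0.072 ]
ink [0.73 0.06 0.02]
card [ 0.726 -0.11   0.02 ]
magL [0.719 0.275 0.02 ]
magR [0.697 0.108 0.02 ]
pink [0.597 0.162 0.02 ]
red [0.359 0.22  0.02 ]
```

View pics/c3.png

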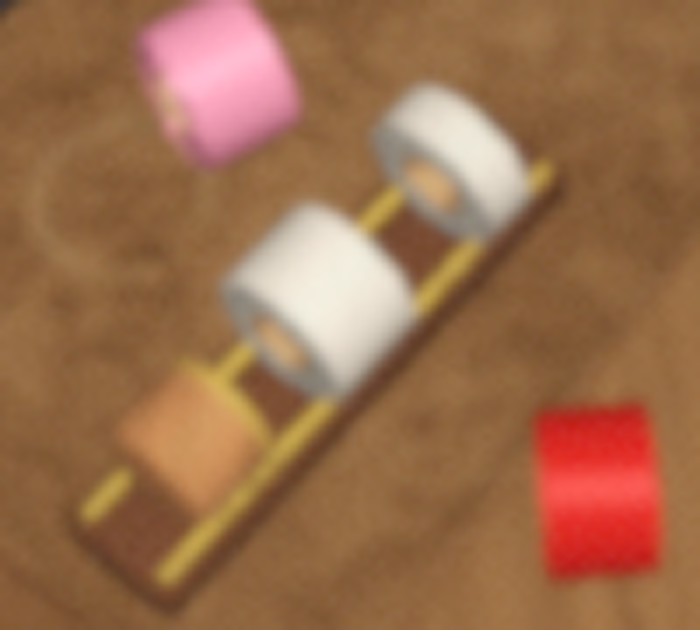

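View pics/c4.png

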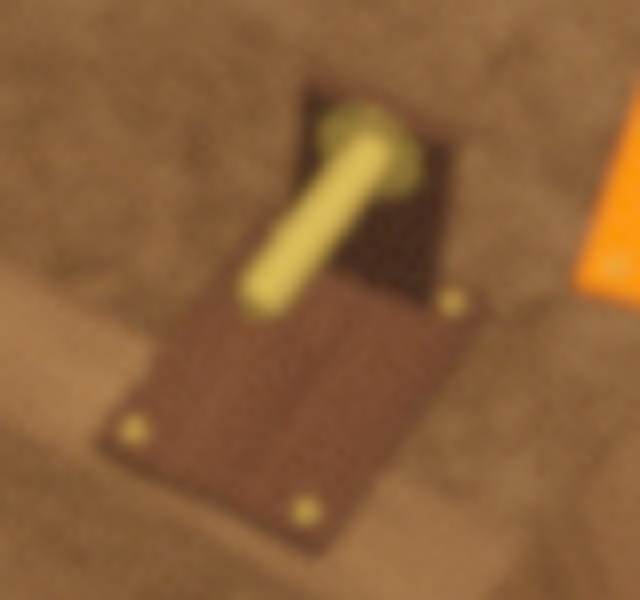

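```bash
cat >> h.py <<'E'
def yaw(s=None):
    s=s or manip.get_state(); X=R.from_quat(s['tool_rot']).as_matrix(); return np.degrees(np.arctan2(X[1,0],X[0,0])),np.degrees(np.arccos(-X[2,2]))
def plan(target,psi,n=8):
    # rows for an n-row straight move from the measured pose to target (m) and tool yaw psi (deg)
    s=manip.get_state(); p=np.array(s['eef_pos']); y0,_=yaw(s); sp=-(psi-y0)/n
    w=(np.array(target)-p)*1000/n; out=[]
    for i in range(n):
        a=np.radians(y0-sp*i); c,q=np.cos(a),np.sin(a)
        out.append([round(w[0]*c+w[1]*q,1),round(w[0]*q-w[1]*c,1),round(-w[2],1)])
    print('pos',p.round(4),'yaw',round(y0,2),'t',s['t'],'w',round(s['width']*91.8,1),'F',np.round(s['ft_force'],1)); print(out,'spin',round(sp,2))
E
python3 - <<'E'
from h import *
d=load('scene0')
def chk(o,yw,L):
    c,s=np.cos(yw),np.sin(yw);M=np.array([[c,-s,0],[s,c,0],[0,0,1]]);return proj(d,np.array(L)/1000@M.T+[o[0],o[1],0])
print('stand tip,root, corners in c4 px')
q=chk((.5253,-.247),.066,[(0,98,95),(0,0,95),(55,130,12),(-55,130,12),(-55,-25,12)]);print(((q-[310,155]+.5)*8-.5).round())
q=chk((.49,.2194),-.0606,[(28,120,20),(-28,120,20),(-28,-120,20)]);print(((q-[230,250]+.5)*7-.5).round())
plan((.44,-.25,.2),86.4)
E
```

```text
stand tip,root, corners in c4 px
[[258. 305.]
 [375. 149.]
 [ 92. 432.]
 [327. 546.]
 [502. 296.]]
[[ 67. 509.]
 [173. 598.]
 [576. 160.]]
pos [ 0.2329 -0.4702  0.2262] yaw 26.34 t 0.15 w 92.2 F [ 1.1 -0.8  0.2]
[[np.float64(35.4), np.float64(-13.2), np.float64(3.3)], [np.float64(36.8), np.float64(-8.4), np.float64(3.3)], [np.float64(37.6), np.float64(-3.6), np.float64(3.3)], [np.float64(37.8), np.float64(1.4), np.float64(3.3)], [np.float64(37.3), np.float64(6.3), np.float64(3.3)], [np.float64(36.1), np.float64(11.1), np.float64(3.3)], [np.float64(34.3), np.float64(15.7), np.float64(3.3)], [np.float64(32.0), np.float64(20.1), np.float64(3.3)]] spin -7.51
```

Emit:
carry_out(
  xyz=[
    [35,-13,3],
    [37,-8,3],
    [38,-4,3],
    [38,1,3],
    [37,6,3],
    [36,11,3],
    [34,16,3],
    [32,20,3],
  ],
  spin=[-7.5,-7.5,-7.5,-7.5,-7.5,-7.5,-7.5,-7.5],
  claw=82,
  newtons=25,
)

```text
t: 1.15
eef_pos: [0.4403, -0.2494, 0.2024]
tool_rot: [0.728, 0.686, -0.0, -0.0]
ft_force: [-0.3, -0.2, 0.1]
width: 0.892
```

```bash
python3 - <<'E'
from h import *
plan((.489,.175,.2),86.5)
E
```

```text
pos [ 0.4403 -0.2494  0.2024] yaw 86.59 t 1.15 w 81.9 F [-0.3 -0.2  0.1]
[[np.float64(53.3), np.float64(2.9), np.float64(0.3)], [np.float64(53.3), np.float64(2.9), np.float64(0.3)], [np.float64(53.3), np.float64(2.9), np.float64(0.3)], [np.float64(53.3), np.float64(2.9), np.float64(0.3)], [np.float64(53.3), np.float64(2.9), np.float64(0.3)], [np.float64(53.3), np.float64(2.9), np.float64(0.3)], [np.float64(53.3), np.float64(2.9), np.float64(0.3)], [np.float64(53.3), np.float64(2.9), np.float64(0.3)]] spin 0.01
```

```bash
python3 - <<'E'
from h import *
shot('wrist','w1')
E
```

Emit:
carry_out(
  xyz=[
    [53,3,0],
    [53,3,0],
    [53,3,0],
    [53,3,0],
    [53,3,0],
    [53,3,0],
    [53,3,0],
    [53,3,0],
  ],
  spin=[0,0,0,0,0,0,0,0],
)

```text
t: 2.2
eef_pos: [0.4905, 0.1728, 0.2026]
tool_rot: [0.729, 0.684, -0.0, 0.0]
ft_force: [-0.2, -0.1, 0.0]
width: 0.889
```

```bash
python3 - <<'E'
from h import *
shot('wrist','w2')
E
```

```text
(no output)
```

View pics/w1.png

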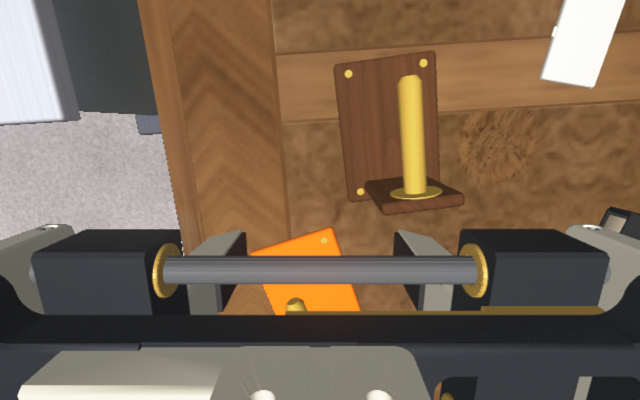

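View pics/w2.png

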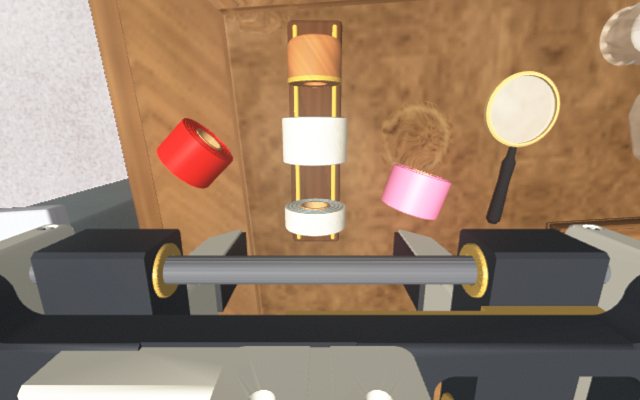

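```bash
python3 - <<'E'
from h import *
crop('w1',325,40,475,220,4,'c5'); crop('w2',270,10,370,250,3,'c6')
E
```

```text
(no output)
```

View pics/c5.png

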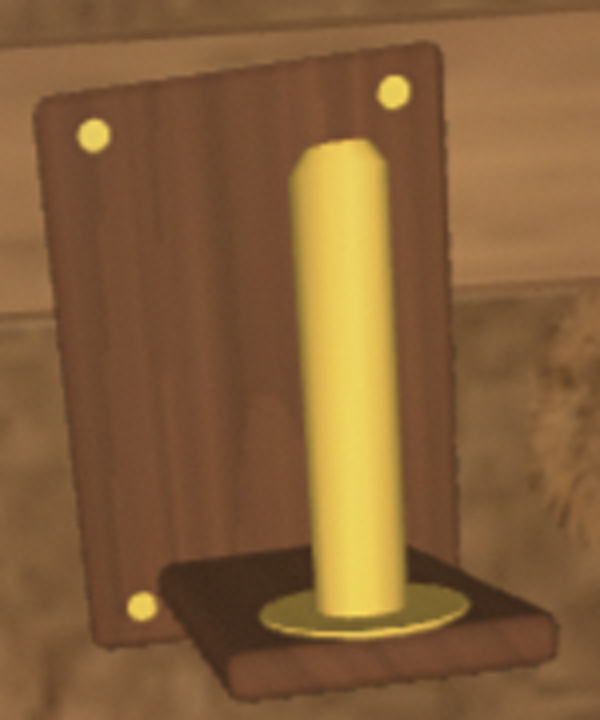

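View pics/c6.png

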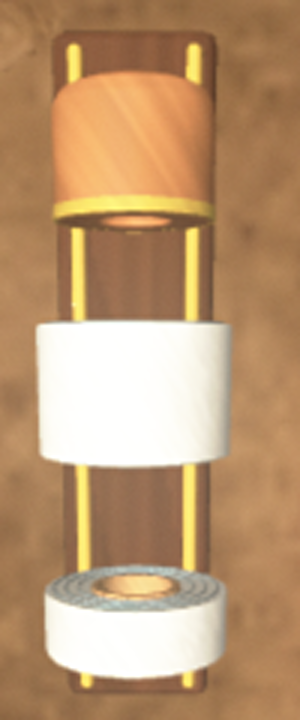

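```bash
python3 - <<'E'
from h import *
d=load('w1')
P=[px(*p,325,40,4) for p in [(33,98),(443,42),(95,648),(160,565),(227,657),(554,618),(360,612),(340,180)]]
L=np.array([(-55,130,12),(55,130,12),(-55,-25,12),(-35,0,12),(-35,0,118),(35,0,118),(0,2,95),(0,93,95)])/1000
x,r=fit([(d,L,P)],[.525,-.247,0.066]); print('stand w1',x,'\n',r.round(2))
dt=load('top0')
Pt=[px(*p,320,175,9) for p in [(112,157),(592,450),(135,480),(234,298),(548,277)]]
Lt=np.array([(55,130,12),(-55,-25,12),(-55,130,12),(0,98,95),(0,0,95)])/1000
x,r=fit([(d,L,P),(dt,Lt,Pt)],[.525,-.247,0.066]); print('both',x,'\n',r.round(2))
d=load('w2')
P=[px(*p,270,10,3) for p in [(53,32),(214,32),(207,694),(68,694)]]
L=np.array([(-28,120,20),(28,120,20),(28,-120,20),(-28,-120,20)])/1000
x,r=fit([(d,L,P)],[.49,.22,-.06]); print('rack',x,'\n',r.round(2))
for n,p,z in [('wide+',(134,322),.08),('wide-',(134,465),.08),('wideL',(40,392),.052),('wideR',(231,392),.052),('narL',(46,620),.052),('narR',(226,620),.052),('nar+top',(135,573),.084),('nar-top',(135,676),.08),('capL',(53,150),.046),('capR',(215,150),.046),('cap+',(135,72),.066),('cap-',(135,222),.05)]:
    print(n,atz(d,*px(*p,270,10,3),z).round(4))
print(manip.get_state()['t'])
E
```

```text
stand w1 [ 0.52448885 -0.24624419  0.06781967] 
 [[ 0.26  0.15]
 [ 1.67 -0.26]
 [-0.11  2.49]
 [-1.54  0.59]
 [-0.68  0.77]
 [ 2.77  0.06]
 [-0.08 -1.46]
 [-0.59 -0.86]]
both [ 0.52452454 -0.24635338  0.06663585] 
 [[ 0.44  0.17]
 [ 1.85 -0.11]
 [-0.11  2.53]
 [-1.51  0.65]
 [-0.64  0.84]
 [ 2.81  0.24]
 [-0.04 -1.34]
 [-0.42 -0.74]
 [-0.58  0.09]
 [ 0.36  0.09]
 [-0.3   0.62]
 [-0.47  0.31]
 [-1.05  0.08]]
rack [ 0.48700499  0.22323306 -0.06227293] 
 [[-1.01 -0.68]
 [ 1.03 -0.83]
 [ 0.1   1.83]
 [-0.11  1.9 ]]
wide+ [0.4892 0.2474 0.08  ]
wide- [0.4862 0.205  0.08  ]
wideL [0.4559 0.2278 0.052 ]
wideR [0.5194 0.2237 0.052 ]
narL [0.4505 0.1486 0.052 ]
narR [0.5143 0.1445 0.052 ]
nar+top [0.4843 0.1717 0.084 ]
nar-top [0.4818 0.1359 0.08  ]
capL [0.4664 0.3026 0.046 ]
capR [0.518  0.2993 0.046 ]
cap+ [0.4941 0.3181 0.066 ]
cap- [0.4911 0.279  0.05  ]
2.25
```

Emit:
carry_out(
  xyz=[
    [25,-3,0],
    [25,-3,10],
    [0,0,30],
    [0,0,30],
    [0,0,30],
    [0,0,30],
    [0,0,25],
    [0,0,14],
  ],
  spin=[0,0,0,0,0,0,0,0],
)

```text
t: 3.25
eef_pos: [0.4872, 0.2209, 0.0323]
tool_rot: [0.729, 0.684, -0.001, -0.0]
ft_force: [0.4, -0.2, -0.0]
width: 0.891
```

```bash
python3 - <<'E'
from h import *
shot('wrist','w3'); plan((.488,.223,.033),86.5,1)
E
```

```text
pos [0.4866 0.2208 0.0312] yaw 86.32 t 3.3 w 82.1 F [-0.5  0.4 -1.6]
[[np.float64(2.3), np.float64(1.2), np.float64(-1.8)]] spin -0.18
```

View pics/w3.png

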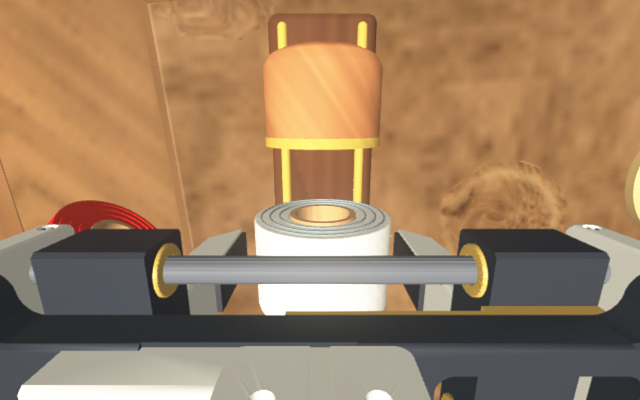

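Emit:
carry_out(
  xyz=[
    [2,1,-2],
    [0,0,0],
    [0,0,0],
    [0,0,0],
    [0,0,0],
    [0,0,0],
    [0,0,0],
    [0,0,0],
  ],
  spin=[0,0,0,0,0,0,0,0],
  claw=58,
  newtons=25,
)

```text
t: 4.3
eef_pos: [0.4897, 0.2237, 0.0369]
tool_rot: [0.729, 0.684, 0.001, 0.001]
ft_force: [-1.4, 0.5, 6.7]
width: 0.696
```

Emit:
carry_out(
  xyz=[
    [0,0,-10],
    [0,0,-20],
    [0,0,-20],
    [0,0,-20],
    [0,0,-20],
    [0,0,-10],
    [0,0,0],
    [0,0,0],
  ],
  spin=[0,0,0,0,0,0,0,0],
)

```text
t: 5.3
eef_pos: [0.4884, 0.2232, 0.135]
tool_rot: [0.729, 0.684, -0.001, -0.0]
ft_force: [0.8, -0.6, -0.5]
width: 0.695
```

```bash
python3 - <<'E'
from h import *
shot('wrist','w4'); shot('scene','s4')
c=np.array([.5245,-.2463]);yw=.0667; a=np.array([-np.sin(yw),np.cos(yw)])
for s in (150,22): print(s,(c+a*s/1000).round(4))
t=c+a*.165; plan((t[0],t[1],.135),90+np.degrees(yw))
E
```

```text
150 [ 0.5145 -0.0966]
22 [ 0.523  -0.2243]
pos [0.4885 0.2232 0.1349] yaw 86.34 t 5.4 w 63.9 F [ 0.7 -0.4 -0.8]
[[np.float64(-37.8), np.float64(5.6), np.float64(-0.0)], [np.float64(-37.9), np.float64(4.9), np.float64(-0.0)], [np.float64(-38.0), np.float64(4.3), np.float64(-0.0)], [np.float64(-38.1), np.float64(3.7), np.float64(-0.0)], [np.float64(-38.1), np.float64(3.1), np.float64(-0.0)], [np.float64(-38.2), np.float64(2.5), np.float64(-0.0)], [np.float64(-38.2), np.float64(1.8), np.float64(-0.0)], [np.float64(-38.2), np.float64(1.2), np.float64(-0.0)]] spin -0.93
```

View pics/w4.png

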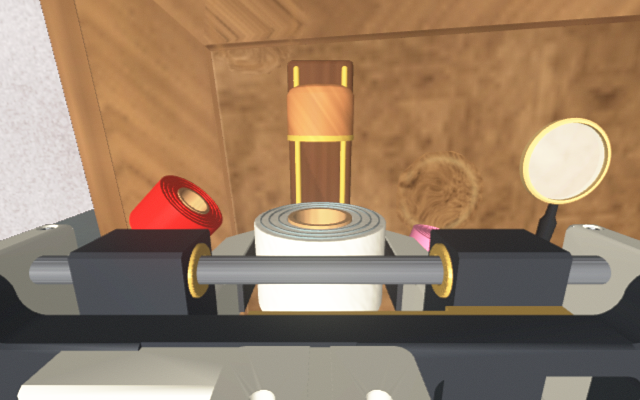

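View pics/s4.png

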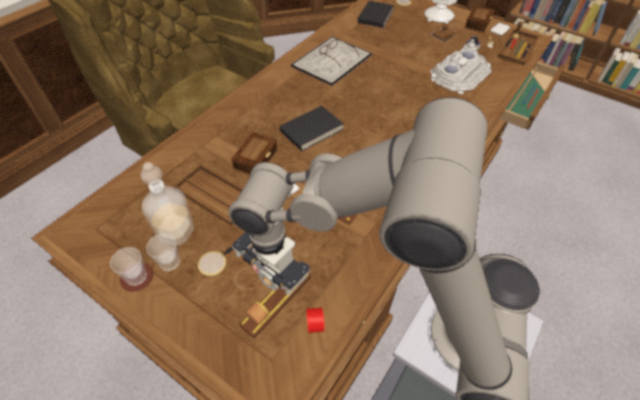

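```bash
python3 - <<'E'
from h import *
a=cv2.imread('pics/w3.png')[190:320,240:410]; b=cv2.imread('pics/w4.png')[190:320,240:410]
cv2.imwrite('pics/c7.png',cv2.resize(np.vstack([a,b]),None,fx=2.3*2/2,fy=2.3,interpolation=cv2.INTER_CUBIC)) if 0 else cv2.imwrite('pics/c7.png',cv2.resize(np.hstack([a,b])[:90],None,fx=2.3,fy=4,interpolation=cv2.INTER_CUBIC))
E
```

```text
(no output)
```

View pics/c7.png

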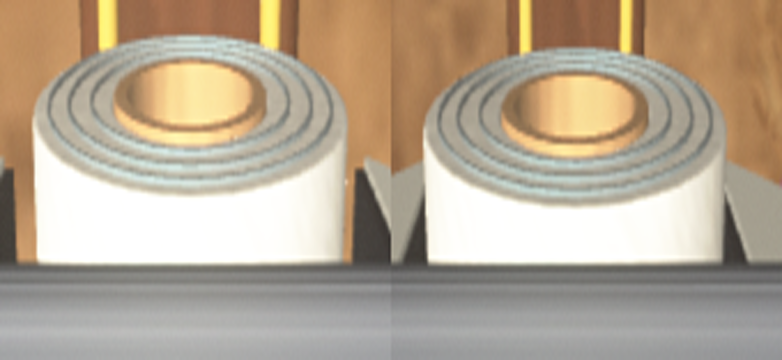

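Emit:
carry_out(
  xyz=[
    [-38,6,0],
    [-38,5,0],
    [-38,4,0],
    [-38,4,0],
    [-38,3,0],
    [-38,2,0],
    [-38,2,0],
    [-38,1,0],
  ],
  spin=[-0.9,-0.9,-0.9,-0.9,-1,-1,-1,-0.9],
)

```text
t: 6.4
eef_pos: [0.5134, -0.0823, 0.1352]
tool_rot: [0.683, 0.731, -0.0, -0.0]
ft_force: [0.0, 0.0, -1.2]
width: 0.694
```

```bash
cat >> h.py <<'E'
SC=np.array([.5245,-.2463]);SY=.0667
def st(s,x=0,z=None):
    a=np.array([-np.sin(SY),np.cos(SY)]); b=np.array([np.cos(SY),np.sin(SY)])
    p=SC+a*s/1000+b*x/1000; return (p[0],p[1],z)
def loc():
    s=manip.get_state(); p=np.array(s['eef_pos'][:2])-SC
    print('local x %.1f s %.1f z %.1f'%(1e3*(p@[np.cos(SY),np.sin(SY)]),1e3*(p@[-np.sin(SY),np.cos(SY)]),1e3*s['eef_pos'][2]))
E
python3 - <<'E'
from h import *
plan(st(150,0,.079),90+np.degrees(SY),4); loc()
E
```

```text
pos [ 0.5134 -0.0823  0.1352] yaw 93.87 t 6.4 w 63.7 F [ 0.   0.  -1.2]
[[np.float64(-3.6), np.float64(0.0), np.float64(14.0)], [np.float64(-3.6), np.float64(0.0), np.float64(14.0)], [np.float64(-3.6), np.float64(0.0), np.float64(14.0)], [np.float64(-3.6), np.float64(0.0), np.float64(14.0)]] spin 0.01
local x -0.2 s 164.4 z 135.2
```

Emit:
carry_out(
  xyz=[
    [-4,0,14],
    [-4,0,14],
    [-4,0,14],
    [-3,0,14],
    [0,0,0],
    [0,0,0],
    [0,0,0],
    [0,0,0],
  ],
  spin=[0,0,0,0,0,0,0,0],
)

```text
t: 7.4
eef_pos: [0.5149, -0.096, 0.0802]
tool_rot: [0.683, 0.73, 0.0, 0.0]
ft_force: [-0.2, 0.5, -0.4]
width: 0.692
```

```bash
python3 - <<'E'
from h import *
loc(); d=shot('wrist','w5'); t=shot('top','t5'); s=shot('scene','s5')
print(proj(d,[st(98,0,.095)])); crop('t5',300,160,400,240,7,'t5c');crop('s5',280,140,400,240,6,'s5c')
plan(st(150,0,.079),93.8,1)
E
```

```text
local x 0.4 s 150.6 z 80.2
[[320.8712565  348.09322021]]
pos [ 0.5147 -0.0961  0.0799] yaw 93.84 t 7.55 w 63.8 F [-1.4  0.8 -1. ]
[[np.float64(-0.6), np.float64(-0.2), np.float64(0.9)]] spin 0.04
```

View pics/w5.png

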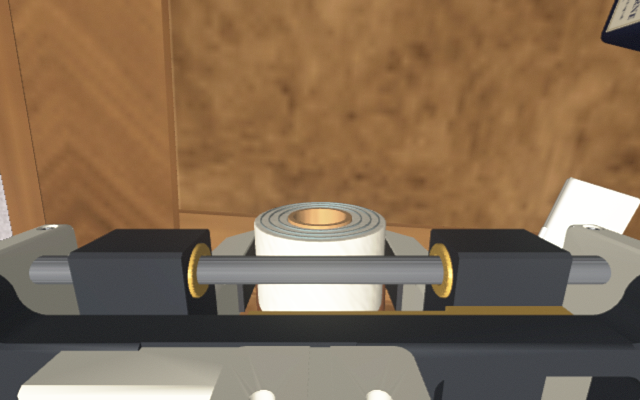

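View pics/t5c.png

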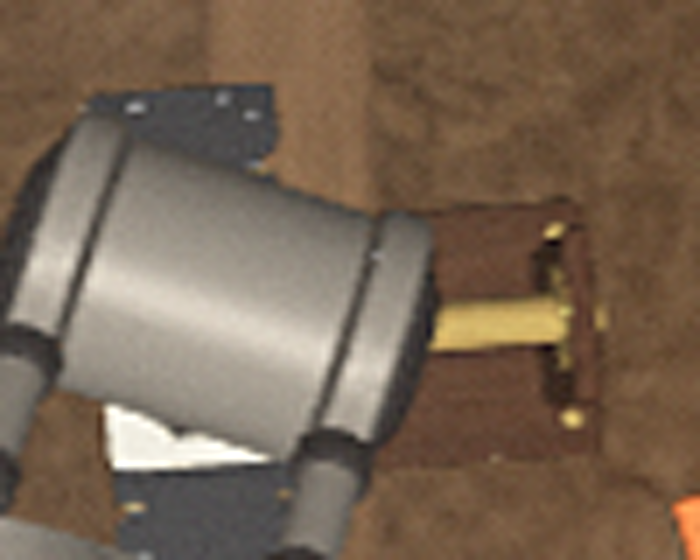

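View pics/s5c.png

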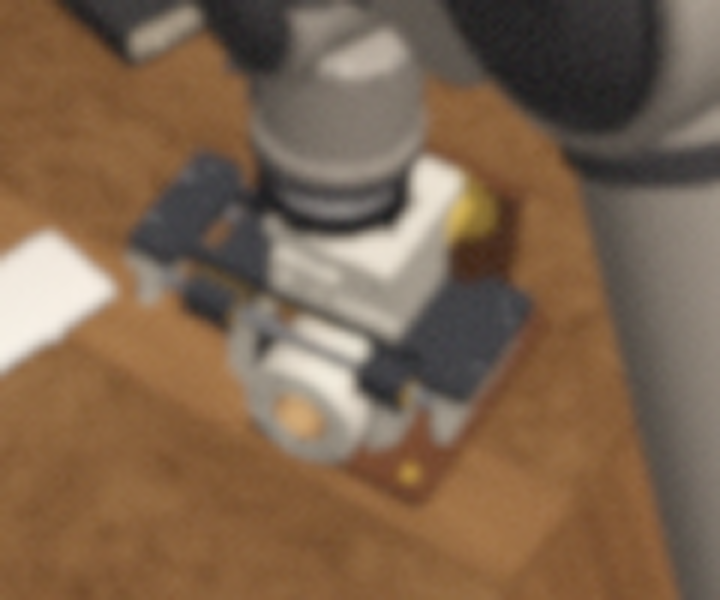

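```bash
python3 - <<'E'
from h import *
d=load('s5'); print('seen',px(300,415,280,140,6))
for z in (.09,.095,.1): print(z,proj(d,[st(172.6,0.3,z),st(169,.3,z)]).round(1))
c4=load('scene0'); print('tip in scene0 pred',proj(c4,[st(98,0,.095)]),'seen',px(264,297,310,155,8))
E
```

```text
seen (329.5833333333333, 208.75)
0.09 [[329.7 209.8]
 [330.3 209. ]]
0.095 [[329.8 208.8]
 [330.4 208. ]]
0.1 [[329.8 207.8]
 [330.4 207. ]]
tip in scene0 pred [[341.86633317 192.91045509]] seen (342.5625, 191.6875)
```

Emit:
carry_out(
  xyz=[
    [-8,0,0.5],
    [-8,0,0],
    [-6,0,0],
    [-6,0,0],
    [-6,0,0],
    [-6,0,0],
    [-6,0,0],
    [0,0,0],
  ],
  spin=[0,0,0,0,0,0,0,0],
)

```text
t: 8.55
eef_pos: [0.5177, -0.1424, 0.0792]
tool_rot: [0.683, 0.73, -0.0, 0.0]
ft_force: [-0.1, 0.7, -1.8]
width: 0.695
```

```bash
python3 - <<'E'
from h import *
loc(); d=shot('wrist','w6');s=manip.get_state();print(s['ft_force'],s['moment'])
crop('w6',220,180,420,320,4,'w6c')
E
```

```text
local x 0.2 s 104.1 z 79.2
[ 1.10681064 -0.71852404 -1.00080461] [ 0.02087258 -0.17347158 -0.00838423]
```

View pics/w6c.png

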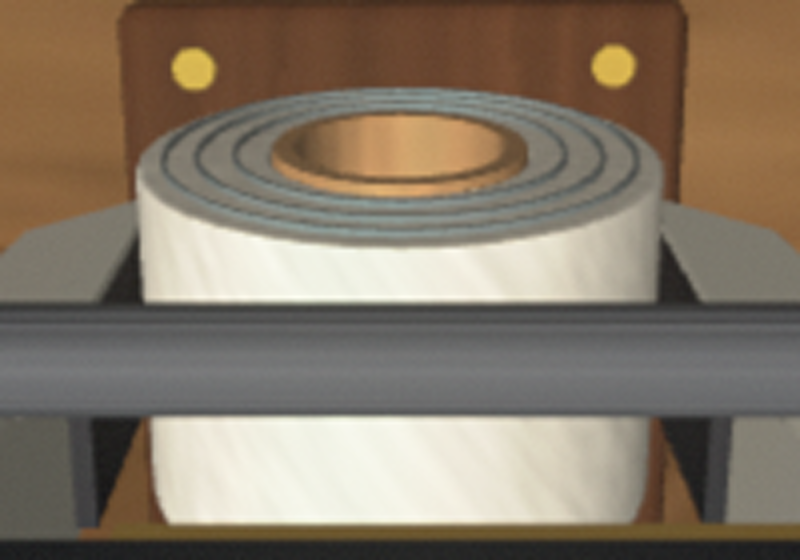

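Emit:
carry_out(
  xyz=[
    [-10,0,0],
    [-10,0,0],
    [-10,0,0],
    [-10,0,0],
    [-10,0,0],
    [-10,0,0],
    [-8,0,0],
    [-4,0,0],
  ],
  spin=[0,0,0,0,0,0,0,0],
)

```text
t: 9.6
eef_pos: [0.5225, -0.2143, 0.0792]
tool_rot: [0.683, 0.73, -0.0, 0.0]
ft_force: [-0.4, 0.4, -0.8]
width: 0.692
```

```bash
python3 - <<'E'
from h import *
loc(); d=shot('wrist','w7');s=manip.get_state();print(s['ft_force'],s['moment'])
crop('w7',220,150,420,320,4,'w7c')
E
```

```text
local x 0.2 s 32.1 z 79.2
[ 0.45488691  0.39502205 -1.05043188] [-0.06486946 -0.14287292  0.05239454]
```

View pics/w7c.png

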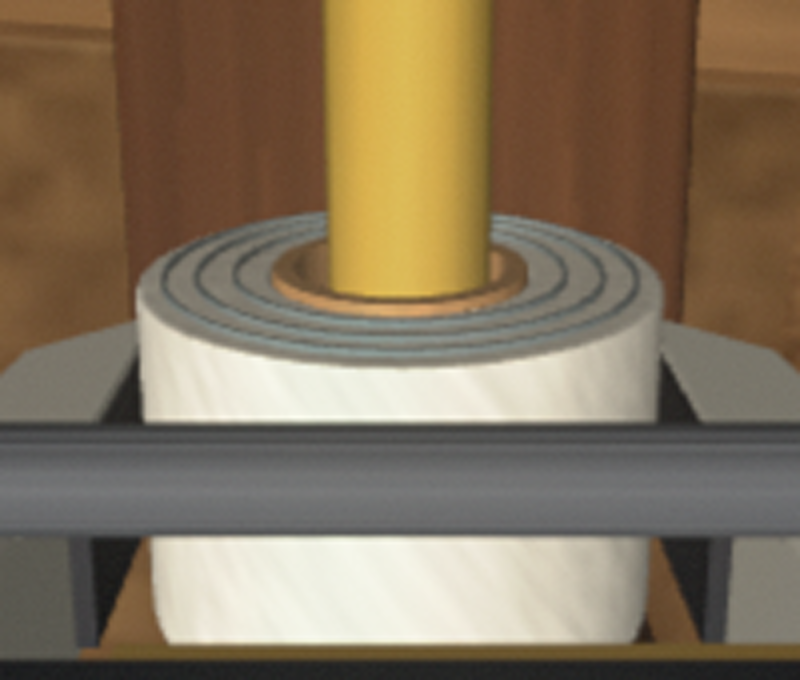

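Emit:
carry_out(
  xyz=[
    [-2,0,0],
    [-2,0,0],
    [-2,0,0],
    [-2,0,0],
    [-2,0,0],
    [0,0,0],
    [0,0,0],
    [0,0,0],
  ],
  spin=[0,0,0,0,0,0,0,0],
)

```text
t: 10.65
eef_pos: [0.5232, -0.2237, 0.0792]
tool_rot: [0.683, 0.73, -0.0, 0.0]
ft_force: [0.2, 0.0, -1.0]
width: 0.695
```

```bash
python3 - <<'E'
from h import *
loc(); s=manip.get_state();print(s['ft_force'],s['moment'])
E
```

```text
local x 0.2 s 22.7 z 79.2
[ 0.16682107  0.03772326 -0.97560797] [-0.00798548 -0.07576194  0.02285757]
```

No contact yet, so I keep creeping.

Emit:
carry_out(
  xyz=[
    [-1,0,0],
    [-1,0,0],
    [-1,0,0],
    [-1,0,0],
    [-1,0,0],
    [0,0,0],
    [0,0,0],
    [0,0,0],
  ],
  spin=[0,0,0,0,0,0,0,0],
)

```text
t: 11.65
eef_pos: [0.5233, -0.2259, 0.0792]
tool_rot: [0.683, 0.731, 0.001, -0.002]
ft_force: [-0.6, 12.3, 3.0]
width: 0.693
```

Emit:
carry_out(
  xyz=[
    [0,0,0],
    [0,0,0],
    [0,0,0],
    [0,0,0],
    [0,0,0],
    [0,0,0],
    [0,0,-10],
    [0,0,-20],
  ],
  spin=[0,0,0,0,0,0,0,0],
  claw=82,
)

```text
t: 12.65
eef_pos: [0.5232, -0.2285, 0.1095]
tool_rot: [0.683, 0.73, -0.0, -0.001]
ft_force: [0.2, 0.2, 0.3]
width: 0.89
```

```bash
python3 - <<'E'
from h import *
loc(); d=shot('wrist','w8');s=manip.get_state();print(s['ft_force'],s['width'],s['t'])
E
```

```text
local x -0.1 s 17.8 z 109.5
[ 1.42857314 -0.49347407  3.07660723] 0.8918438334944153 12.7
```

View pics/w8.png

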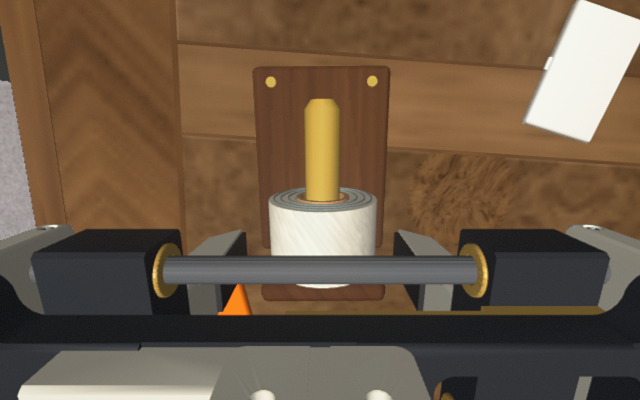

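Emit:
carry_out(
  xyz=[
    [0,0,-40],
    [20,0,-40],
    [45,0,-10],
    [58,0,0],
    [58,0,0],
    [58,0,0],
    [58,0,0],
    [50,0,0],
  ],
  spin=[0,0,1,1,1.5,1.5,1.5,1],
)

```text
t: 13.7
eef_pos: [0.5174, 0.1201, 0.1997]
tool_rot: [0.729, 0.684, 0.0, 0.0]
ft_force: [0.6, -1.0, 0.3]
width: 0.892
```

```bash
python3 - <<'E'
from h import *
plan((.4835,.1455,.12),86.4,2)
E
```

```text
pos [0.5174 0.1201 0.1997] yaw 86.34 t 13.7 w 81.9 F [ 0.6 -1.   0.3]
[[np.float64(11.6), np.float64(-17.7), np.float64(39.9)], [np.float64(11.6), np.float64(-17.7), np.float64(39.9)]] spin -0.03
```

Emit:
carry_out(
  xyz=[
    [8,-12,20],
    [8,-12,25],
    [7,-11,25],
    [0,0,25],
    [0,0,22],
    [0,0,20],
    [0,0,20],
    [0,0,9],
  ],
  spin=[0,0,0,0,0,0,0,0],
)

```text
t: 14.7
eef_pos: [0.4839, 0.1431, 0.0325]
tool_rot: [0.729, 0.684, -0.0, -0.0]
ft_force: [0.1, 1.1, 0.8]
width: 0.892
```

```bash
python3 - <<'E'
from h import *
d=shot('wrist','w9'); crop('w9',170,150,470,320,2.6,'w9c'); plan((.4835,.1455,.033),86.4,1)
E
```

```text
pos [0.4835 0.143  0.0319] yaw 86.34 t 14.75 w 81.8 F [-0.9  0.  -0.9]
[[np.float64(2.5), np.float64(-0.2), np.float64(-1.1)]] spin -0.06
```

View pics/w9c.png

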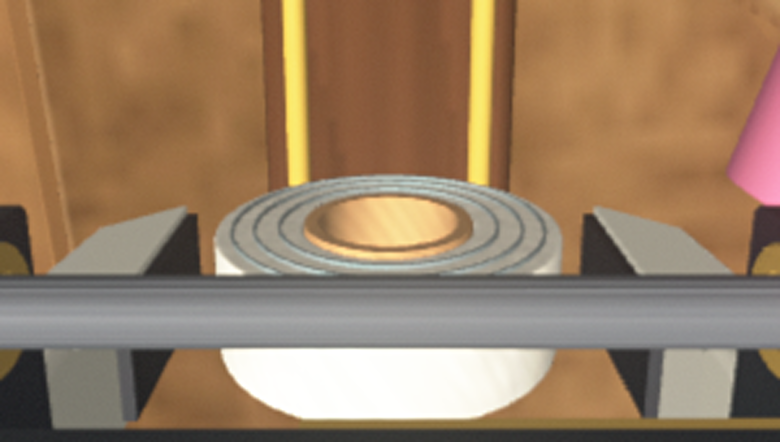

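```bash
python3 - <<'E'
from h import *
print(atz(load('w3'),322.6,214.5,.052), atz(load('w9'),319,236.5,.052))
E
```

```text
[0.48907239 0.24718511 0.052     ] [0.48325866 0.15826646 0.052     ]
```

Emit:
carry_out(
  xyz=[
    [3,0,-1],
    [0,0,0],
    [0,0,0],
    [0,0,0],
    [0,0,0],
    [0,0,0],
    [0,0,0],
    [0,0,0],
  ],
  spin=[0,0,0,0,0,0,0,0],
  claw=58,
  newtons=20,
)

```text
t: 15.75
eef_pos: [0.4848, 0.1463, 0.035]
tool_rot: [0.729, 0.684, 0.001, 0.0]
ft_force: [0.3, 1.6, 6.1]
width: 0.696
```

Emit:
carry_out(
  xyz=[
    [0,0,-10],
    [0,0,-20],
    [0,0,-20],
    [0,0,-20],
    [0,0,-20],
    [0,0,-10],
    [0,0,0],
    [0,0,0],
  ],
  spin=[0,0,0,0,0,0,0,0],
)

```text
t: 16.75
eef_pos: [0.4838, 0.146, 0.1335]
tool_rot: [0.729, 0.684, -0.001, -0.0]
ft_force: [-0.1, 0.7, -1.1]
width: 0.695
```

```bash
python3 - <<'E'
from h import *
d=shot('wrist','w10'); crop('w10',170,150,470,320,2.6,'w10c'); plan(st(165,0,.135),93.8,8)
E
```

```text
pos [0.4838 0.146  0.1334] yaw 86.35 t 16.8 w 63.8 F [ 0.   0.2 -0.5]
[[np.float64(-28.2), np.float64(5.5), np.float64(-0.2)], [np.float64(-28.3), np.float64(5.1), np.float64(-0.2)], [np.float64(-28.3), np.float64(4.6), np.float64(-0.2)], [np.float64(-28.4), np.float64(4.1), np.float64(-0.2)], [np.float64(-28.5), np.float64(3.7), np.float64(-0.2)], [np.float64(-28.5), np.float64(3.2), np.float64(-0.2)], [np.float64(-28.6), np.float64(2.8), np.float64(-0.2)], [np.float64(-28.6), np.float64(2.3), np.float64(-0.2)]] spin -0.93
```

View pics/w10c.png

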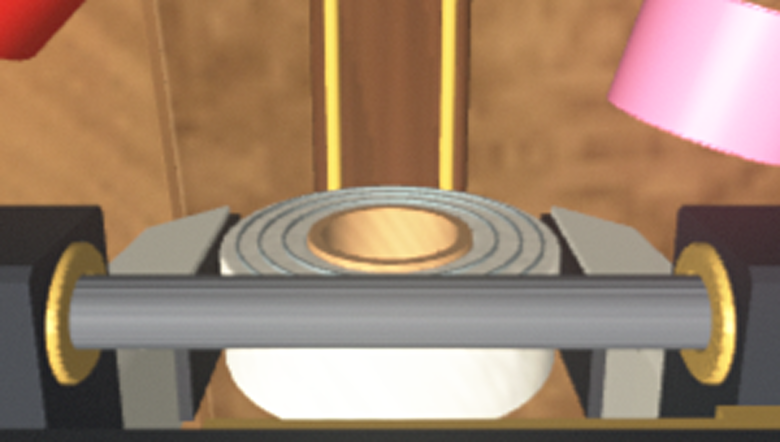

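Emit:
carry_out(
  xyz=[
    [-28,6,0],
    [-28,5,0],
    [-28,5,0],
    [-28,4,0],
    [-28,4,0],
    [-29,3,0],
    [-29,3,0],
    [-29,2,0],
  ],
  spin=[-0.9,-0.9,-0.9,-0.9,-1,-1,-1,-0.9],
)

```text
t: 17.8
eef_pos: [0.5144, -0.0822, 0.1334]
tool_rot: [0.683, 0.731, -0.0, -0.001]
ft_force: [-0.1, 0.0, -1.3]
width: 0.698
```

```bash
python3 - <<'E'
from h import *
loc(); plan(st(140,0.5,.077),93.8,4)
E
```

```text
local x 0.9 s 164.4 z 133.4
pos [ 0.5144 -0.0822  0.1334] yaw 93.87 t 17.8 w 64.1 F [-0.1  0.  -1.3]
[[np.float64(-6.1), np.float64(-0.1), np.float64(14.1)], [np.float64(-6.1), np.float64(-0.1), np.float64(14.1)], [np.float64(-6.1), np.float64(-0.1), np.float64(14.1)], [np.float64(-6.1), np.float64(-0.1), np.float64(14.1)]] spin 0.02
```

Emit:
carry_out(
  xyz=[
    [-6,0,14],
    [-6,0,14],
    [-6,0,14],
    [-6,0,14],
    [0,0,0.5],
    [0,0,0],
    [0,0,0],
    [0,0,0],
  ],
  spin=[0,0,0,0,0,0,0,0],
)

```text
t: 18.8
eef_pos: [0.5166, -0.1052, 0.0782]
tool_rot: [0.683, 0.731, 0.0, 0.001]
ft_force: [-0.2, -0.6, -0.2]
width: 0.695
```

```bash
python3 - <<'E'
from h import *
loc(); shot('wrist','w11'); crop('w11',170,130,470,320,2.6,'w11c'); d=shot('scene','s11'); crop('s11',280,140,400,240,6,'s11c')
for z in (.09,.095,.1): print(z,proj(d,[st(152,0.7,z)]).round(1))
E
```

```text
local x 1.5 s 141.3 z 78.2
0.09 [[333.  205.3]]
0.095 [[333.1 204.2]]
0.1 [[333.1 203.2]]
```

View pics/w11c.png

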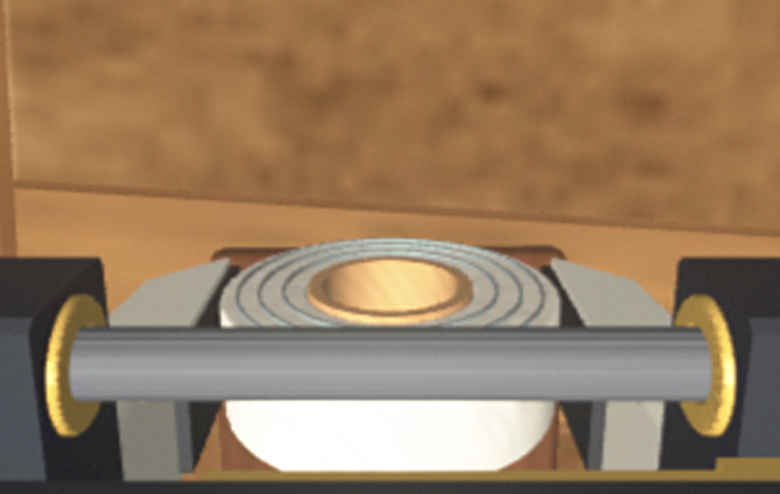

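View pics/s11c.png

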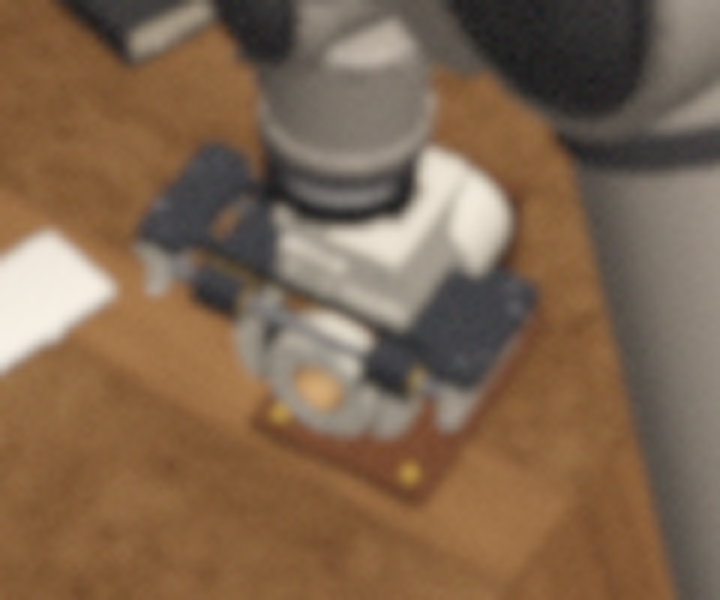

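Emit:
carry_out(
  xyz=[
    [-6,-1,0.5],
    [-6,0,0],
    [-6,0,0],
    [-6,0,0],
    [-6,0,0],
    [-6,0,0],
    [-6,0,0],
    [-6,0,0],
  ],
  spin=[0,0,0,0,0,0,0,0],
)

```text
t: 19.9
eef_pos: [0.5186, -0.1536, 0.0772]
tool_rot: [0.683, 0.73, -0.0, 0.0]
ft_force: [-0.1, 1.2, -0.5]
width: 0.696
```

```bash
python3 - <<'E'
from h import *
loc(); shot('wrist','w12'); crop('w12',170,130,470,320,2.6,'w12c')
E
```

```text
local x 0.3 s 92.9 z 77.2
```

View pics/w12c.png

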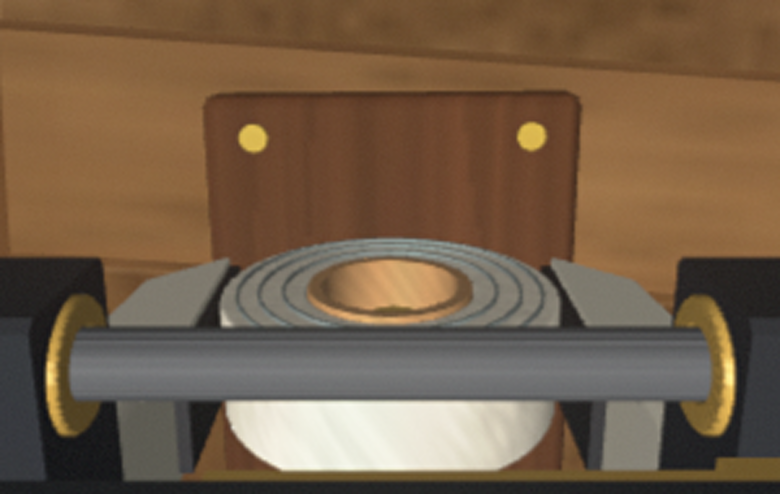

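Emit:
carry_out(
  xyz=[
    [-6,0,0],
    [-6,0,0],
    [-6,0,0],
    [-6,0,0],
    [-4,0,0],
    [-2,0,0],
    [-2,0,0],
    [0,0,0],
  ],
  spin=[0,0,0,0,0,0,0,0],
)

```text
t: 20.95
eef_pos: [0.5207, -0.1852, 0.0772]
tool_rot: [0.683, 0.73, -0.0, 0.0]
ft_force: [-0.2, 0.6, -0.9]
width: 0.693
```

Emit:
carry_out(
  xyz=[
    [-1,0,0],
    [-1,0,0],
    [-1,0,0],
    [-1,0,0],
    [-1,0,0],
    [0,0,0],
    [0,0,0],
    [0,0,0],
  ],
  spin=[0,0,0,0,0,0,0,0],
)

```text
t: 21.95
eef_pos: [0.521, -0.1901, 0.0772]
tool_rot: [0.683, 0.73, -0.0, 0.0]
ft_force: [0.4, -0.3, -1.4]
width: 0.693
```

```bash
python3 - <<'E'
from h import *
loc(); shot('wrist','w13'); crop('w13',170,130,470,320,2.6,'w13c')
E
```

```text
local x 0.3 s 56.3 z 77.2
```

View pics/w13c.png

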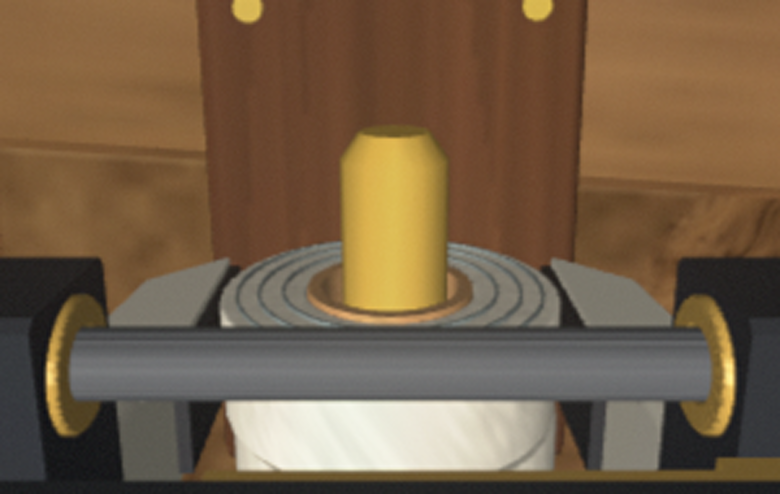

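Emit:
carry_out(
  xyz=[
    [-1,0,0],
    [-1,0,0],
    [-1,0,0],
    [-1,0,0],
    [-0.5,0,0],
    [0,0,0],
    [0,0,0],
    [0,0,0],
  ],
  spin=[0,0,0,0,0,0,0,0],
)

```text
t: 23.0
eef_pos: [0.5209, -0.1905, 0.0772]
tool_rot: [0.683, 0.731, 0.002, -0.003]
ft_force: [1.1, 16.8, 4.9]
width: 0.694
```

Emit:
carry_out(
  xyz=[
    [2,0,0],
    [0,0,0],
    [0,0,0],
    [0,0,0],
    [0,0,0],
    [0,0,-10],
    [0,0,-20],
    [0,0,-20],
  ],
  spin=[0,0,0,0,0,0,0,0],
  claw=82,
)

```text
t: 24.0
eef_pos: [0.5213, -0.1927, 0.1284]
tool_rot: [0.683, 0.73, 0.0, 0.0]
ft_force: [0.3, 0.3, 0.3]
width: 0.893
```

```bash
python3 - <<'E'
from h import *
loc(); d=shot('wrist','w14');s=manip.get_state();print(s['ft_force'],s['width'],s['t'])
print(proj(d,[st(68,0,.092),st(98,0,.095),st(44,0,.124)]))
E
```

```text
local x 0.3 s 53.7 z 128.4
[ 2.06206918 -1.0691208   2.59985757] 0.8936883709062502 24.05
[[320.86548253 207.84525111]
 [320.93840488 163.30149682]
 [320.98389733 262.11601875]]
```

View pics/w14.png

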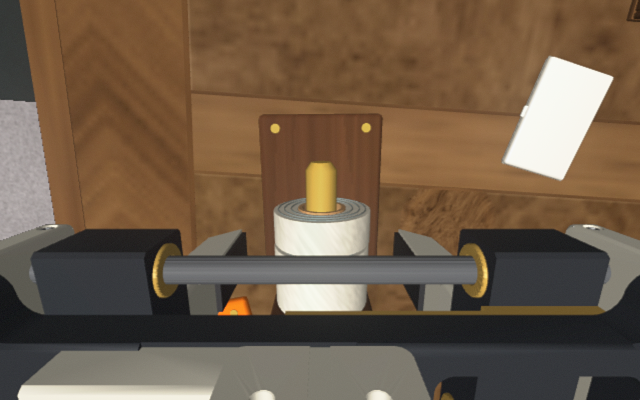

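Emit:
carry_out(
  xyz=[
    [20,0,-40],
    [50,0,-30],
    [58,0,0],
    [58,0,0],
    [58,0,0],
    [58,0,0],
    [58,0,0],
    [50,0,0],
  ],
  spin=[0,1,1,1,1,1,1.2,1.2],
)

```text
t: 25.05
eef_pos: [0.514, 0.2192, 0.1975]
tool_rot: [0.729, 0.685, 0.0, 0.0]
ft_force: [0.3, -0.6, -0.1]
width: 0.899
```

```bash
python3 - <<'E'
from h import *
plan((.492,.27,.16),86.4,2)
E
```

```text
pos [0.514  0.2192 0.1975] yaw 86.45 t 25.05 w 82.5 F [ 0.3 -0.6 -0.1]
[[np.float64(24.7), np.float64(-12.6), np.float64(18.7)], [np.float64(24.6), np.float64(-12.6), np.float64(18.7)]] spin 0.02
```

Emit:
carry_out(
  xyz=[
    [25,-9,10],
    [26,-9,20],
    [26,-9,20],
    [0,0,20],
    [0,0,20],
    [0,0,20],
    [0,0,7],
    [0,0,0],
  ],
  spin=[0,0,0,0,0,0,0,0],
)

```text
t: 26.05
eef_pos: [0.4921, 0.2955, 0.0802]
tool_rot: [0.729, 0.685, -0.0, -0.0]
ft_force: [0.3, -0.3, -0.5]
width: 0.892
```

```bash
python3 - <<'E'
from h import *
d=shot('wrist','w15'); plan((.492,.298,.033),86.4,1); crop('w15',170,130,470,320,2.6,'w15c')
for p in ([.4948,.318,.046],[.492,.298,.072],[.4895,.278,.072]): print(proj(d,[p]))
E
```

```text
pos [0.4924 0.2957 0.0807] yaw 86.44 t 26.1 w 82.2 F [0.3 0.2 0.3]
[[np.float64(2.3), np.float64(-0.6), np.float64(47.7)]] spin 0.04
[[323.66649796 196.28224905]]
[[321.40498772 239.9619045 ]]
[[319.27742871 271.31614797]]
```

View pics/w15.png

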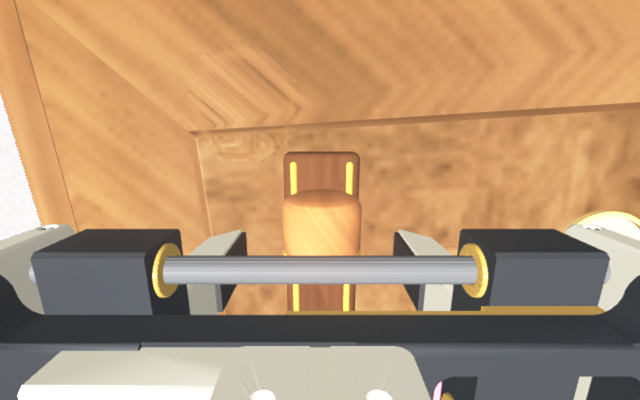

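Emit:
carry_out(
  xyz=[
    [2,0,10],
    [0,0,10],
    [0,0,10],
    [0,0,10],
    [0,0,7],
    [0,0,0],
    [0,0,0],
    [0,0,0],
  ],
  spin=[0,0,0,0,0,0,0,0],
)

```text
t: 27.1
eef_pos: [0.4925, 0.2977, 0.0336]
tool_rot: [0.729, 0.685, 0.0, 0.0]
ft_force: [-0.5, -0.5, 0.2]
width: 0.893
```

```bash
python3 - <<'E'
from h import *
d=shot('wrist','w16'); plan((.492,.298,.033),86.4,1); crop('w16',170,130,470,320,2.6,'w16c')
for p in ([.4948,.318,.046],[.4948,.318,.065],[.4895+.026,.278,.046]): print(proj(d,[p]))
E
```

```text
pos [0.4925 0.2977 0.0336] yaw 86.44 t 27.15 w 81.6 F [-0.  -0.4 -0.6]
[[np.float64(0.3), np.float64(-0.5), np.float64(0.6)]] spin 0.04
[[324.20300147 221.58679251]]
[[324.80578501 234.83711922]]
[[367.10828487 290.27533559]]
```

View pics/w16c.png

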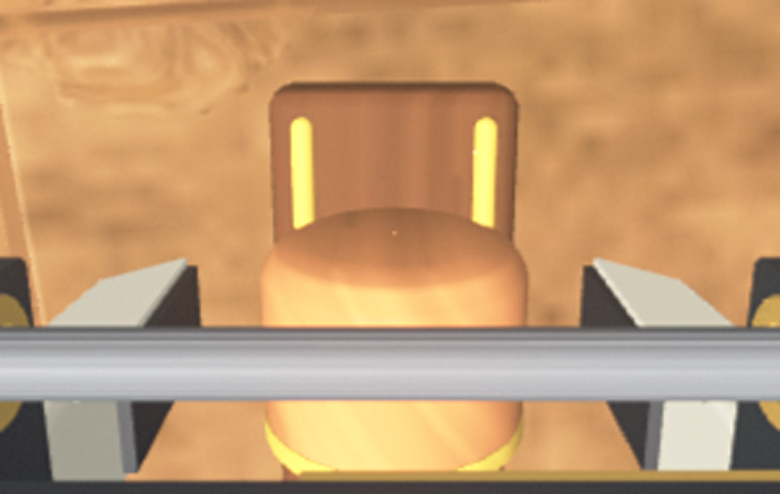

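Emit:
carry_out(
  xyz=[
    [2,1,0],
    [0,0,0],
    [0,0,0],
    [0,0,0],
    [0,0,0],
    [0,0,0],
    [0,0,0],
    [0,0,0],
  ],
  spin=[0,0,0,0,0,0,0,0],
  claw=46,
  newtons=25,
)

```text
t: 28.15
eef_pos: [0.4933, 0.2995, 0.0332]
tool_rot: [0.729, 0.685, -0.0, 0.0]
ft_force: [-0.2, -0.0, -0.2]
width: 0.563
```

Emit:
carry_out(
  xyz=[
    [0,0,-10],
    [0,0,-20],
    [0,0,-20],
    [0,0,-20],
    [0,0,-20],
    [0,0,-10],
    [0,0,0],
    [0,0,0],
  ],
  spin=[0,0,0,0,0,0,0,0],
)

```text
t: 29.15
eef_pos: [0.4929, 0.2993, 0.1324]
tool_rot: [0.729, 0.685, -0.001, -0.0]
ft_force: [-0.7, 0.4, -1.1]
width: 0.561
```

```bash
python3 - <<'E'
from h import *
d=shot('wrist','w17'); crop('w17',170,130,470,320,2.6,'w17c'); plan(st(190,0,.135),93.8,8)
E
```

```text
pos [0.4928 0.2993 0.1323] yaw 86.45 t 29.2 w 51.7 F [-0.1 -0.2 -1.1]
[[np.float64(-44.3), np.float64(5.1), np.float64(-0.3)], [np.float64(-44.3), np.float64(4.4), np.float64(-0.3)], [np.float64(-44.4), np.float64(3.7), np.float64(-0.3)], [np.float64(-44.5), np.float64(3.0), np.float64(-0.3)], [np.float64(-44.5), np.float64(2.3), np.float64(-0.3)], [np.float64(-44.5), np.float64(1.6), np.float64(-0.3)], [np.float64(-44.6), np.float64(0.9), np.float64(-0.3)], [np.float64(-44.6), np.float64(0.1), np.float64(-0.3)]] spin -0.92
```

View pics/w17c.png

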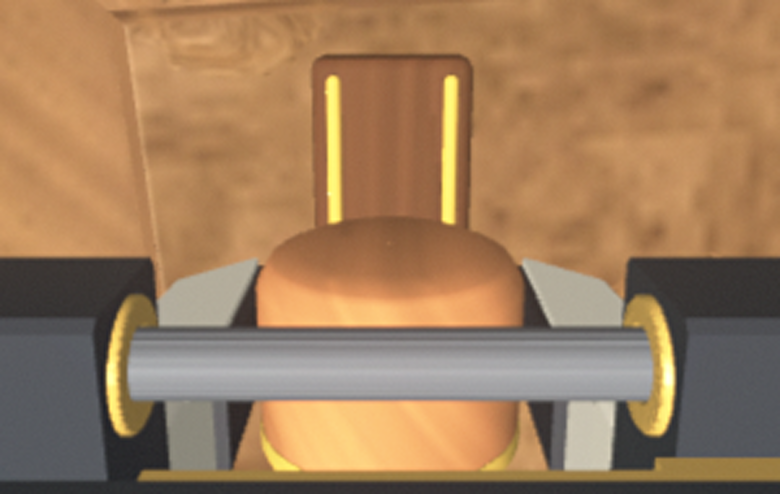

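Emit:
carry_out(
  xyz=[
    [-44,5,0],
    [-44,4,0],
    [-44,4,0],
    [-45,3,0],
    [-45,2,0],
    [-45,2,0],
    [-45,1,0],
    [-45,0,0],
  ],
  spin=[-0.9,-0.9,-0.9,-0.9,-1,-1,-0.9,-0.9],
)

```text
t: 30.2
eef_pos: [0.512, -0.0592, 0.1326]
tool_rot: [0.683, 0.731, -0.0, -0.0]
ft_force: [-0.1, -0.4, -1.4]
width: 0.562
```

```bash
python3 - <<'E'
from h import *
loc(); plan(st(140,0.2,.0817),93.8,5)
E
```

```text
local x -0.0 s 187.5 z 132.6
pos [ 0.512  -0.0592  0.1326] yaw 93.87 t 30.2 w 51.6 F [-0.1 -0.4 -1.4]
[[np.float64(-9.5), np.float64(0.0), np.float64(10.2)], [np.float64(-9.5), np.float64(0.0), np.float64(10.2)], [np.float64(-9.5), np.float64(0.0), np.float64(10.2)], [np.float64(-9.5), np.float64(0.0), np.float64(10.2)], [np.float64(-9.5), np.float64(0.1), np.float64(10.2)]] spin 0.01
```

Emit:
carry_out(
  xyz=[
    [-10,0,10],
    [-10,0,10],
    [-10,0,10],
    [-9,0.5,10],
    [-9,0.5,10.5],
    [0,0,0],
    [0,0,0],
    [0,0,0],
  ],
  spin=[0,0,0,0,0,0,0,0],
)

```text
t: 31.2
eef_pos: [0.5168, -0.1054, 0.0831]
tool_rot: [0.683, 0.731, 0.0, 0.0]
ft_force: [0.1, -1.3, -1.1]
width: 0.566
```

```bash
python3 - <<'E'
from h import *
loc(); shot('wrist','w18'); d=shot('scene','s18'); crop('s18',280,140,400,240,6,'s18c'); print(proj(d,[st(161,.7,.0945),st(98,0,.095)]))
E
```

```text
local x 1.7 s 141.1 z 83.1
[[331.5735166  206.29239374]
 [341.86633317 192.91045509]]
```

View pics/s18c.png

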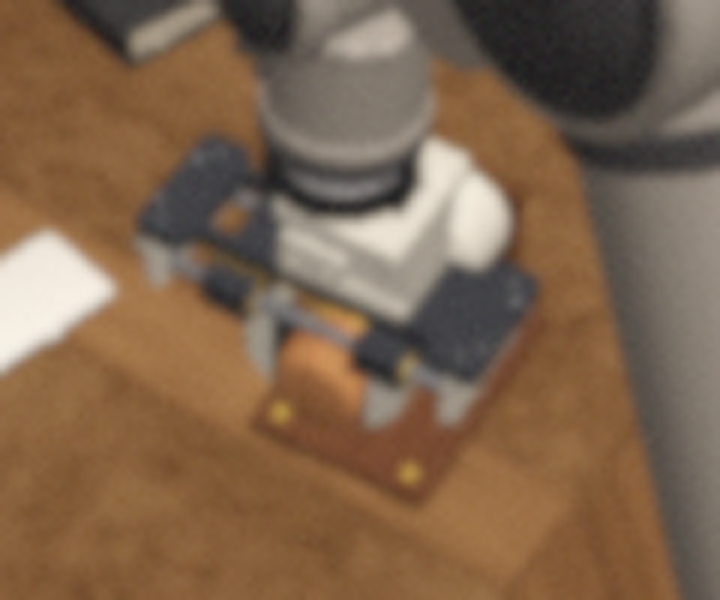

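View pics/w18.png

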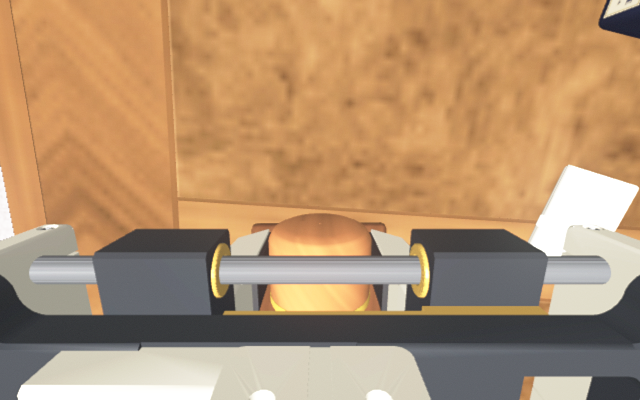

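Emit:
carry_out(
  xyz=[
    [-4,-1,1.3],
    [-4,0,0],
    [-4,0,0],
    [-4,0,0],
    [-4,0,0],
    [-4,0,0],
    [-4,0,0],
    [0,0,0],
  ],
  spin=[0,0,0,0,0,0,0,0],
)

```text
t: 32.3
eef_pos: [0.5174, -0.134, 0.0814]
tool_rot: [0.683, 0.73, -0.0, 0.0]
ft_force: [0.0, 0.3, -1.1]
width: 0.563
```

```bash
python3 - <<'E'
from h import *
loc(); s=manip.get_state();print(s['ft_force'],s['moment'])
E
```

```text
local x 0.4 s 112.5 z 81.4
[ 0.03789093  0.31522794 -1.05371624] [-0.01453334 -0.12479151  0.02820339]
```

Emit:
carry_out(
  xyz=[
    [-2,0,0],
    [-2,0,0],
    [-2,0,0],
    [-2,0,0],
    [-2,0,0],
    [-2,0,0],
    [-2,0,0],
    [0,0,0],
  ],
  spin=[0,0,0,0,0,0,0,0],
)

```text
t: 33.3
eef_pos: [0.5184, -0.1478, 0.0814]
tool_rot: [0.683, 0.73, -0.0, 0.0]
ft_force: [0.3, -0.1, -0.8]
width: 0.566
```

```bash
python3 - <<'E'
from h import *
loc(); s=manip.get_state();print(s['ft_force'],s['moment'])
E
```

```text
local x 0.4 s 98.7 z 81.4
[ 0.27328571 -0.10439844 -0.83776017] [ 0.0201742  -0.11816636  0.00491659]
```

Moving freely on the rod. Next I creep to the hole bottom.

Emit:
carry_out(
  xyz=[
    [-1,0,0],
    [-1,0,0],
    [-1,0,0],
    [-1,0,0],
    [-1,0,0],
    [-1,0,0],
    [0,0,0],
    [0,0,0],
  ],
  spin=[0,0,0,0,0,0,0,0],
)

```text
t: 34.3
eef_pos: [0.5187, -0.1534, 0.0814]
tool_rot: [0.683, 0.73, 0.0, -0.0]
ft_force: [0.9, 2.8, -0.5]
width: 0.563
```

Emit:
carry_out(
  xyz=[
    [-1,0,0],
    [-1,0,0],
    [-1,0,0],
    [-1,0,0],
    [0,0,0],
    [0,0,0],
    [0,0,0],
    [0,0,0],
  ],
  spin=[0,0,0,0,0,0,0,0],
)

```text
t: 35.3
eef_pos: [0.5187, -0.1536, 0.0813]
tool_rot: [0.683, 0.73, 0.002, -0.003]
ft_force: [1.3, 17.4, 4.2]
width: 0.562
```

Emit:
carry_out(
  xyz=[
    [1,0,0],
    [1,0,0],
    [1,0,0],
    [0,0,0],
    [0,0,0],
    [0,0,0],
    [0,0,0],
    [0,0,0],
  ],
  spin=[0,0,0,0,0,0,0,0],
)

```text
t: 36.3
eef_pos: [0.5187, -0.1535, 0.0814]
tool_rot: [0.683, 0.73, 0.001, -0.001]
ft_force: [0.5, 6.4, 0.8]
width: 0.564
```

Emit:
carry_out(
  xyz=[
    [0,0,0],
    [0,0,0],
    [0,0,0],
    [0,0,0],
    [0,0,0],
    [0,0,-10],
    [0,0,-20],
    [0,0,-30],
  ],
  spin=[0,0,0,0,0,0,0,0],
  claw=76,
)

```text
t: 37.3
eef_pos: [0.5184, -0.1544, 0.1421]
tool_rot: [0.683, 0.73, -0.0, -0.001]
ft_force: [0.3, 0.2, 0.8]
width: 0.825
```

```bash
python3 - <<'E'
from h import *
loc(); d=shot('wrist','w19'); s=manip.get_state();print(s['ft_force'],s['width'],s['t'])
print(proj(d,[st(112,0,.094),st(72,0,.12),st(68,0,.124)]))
E
```

```text
local x 0.1 s 92.1 z 142.1
[ 1.56381233 -0.85176779  3.59931457] 0.8317649129858157 37.35
[[321.3232999  195.67255232]
 [321.3451452  264.87276971]
 [321.35440593 273.42363767]]
```

View pics/w19.png

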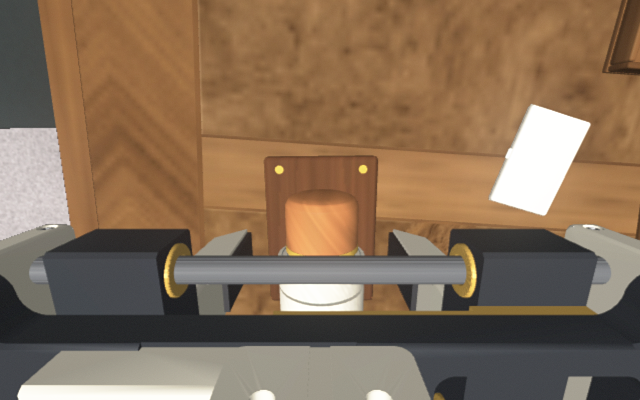

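Next I raise the arm and back away, so I can inspect from the top and the scene.

Emit:
carry_out(
  xyz=[
    [0,0,-40],
    [0,-10,-30],
    [30,-10,0],
    [40,-10,0],
    [40,-10,0],
    [40,-10,0],
    [20,0,0],
    [0,0,0],
  ],
  spin=[0,0,0,0,0,0,0,0],
)

```text
t: 38.35
eef_pos: [0.4575, 0.0126, 0.2121]
tool_rot: [0.682, 0.731, 0.0, 0.001]
ft_force: [-0.2, -0.2, 0.1]
width: 0.826
```

```bash
python3 - <<'E'
from h import *
loc(); d=shot('wrist','w20'); t=shot('top','t20'); s=shot('scene','s20')
a=cv2.resize(t['pixels'][175:240,320:400,::-1],None,fx=5,fy=5,interpolation=cv2.INTER_CUBIC)
b=cv2.resize(s['pixels'][150:230,300:400,::-1],None,fx=4,fy=4,interpolation=cv2.INTER_CUBIC)
c=np.zeros((330,800,3),np.uint8); c[:325,:400]=a; c[:320,400:]=b; cv2.imwrite('pics/c20.png',c)
for n,dd,x0,y0,f,o in (('top',t,320,175,5,0),('scene',s,300,150,4,400)):
    q=proj(dd,[st(44,0,.124),st(68,0,.124),st(72,0,.12),st(112,0,.094)]); print(n,((q-[x0,y0]+.5)*f+[o,0]).round())
E
```

```text
local x -49.6 s 262.8 z 212.1
top [[227. 157.]
 [185. 161.]
 [177. 162.]
 [103. 169.]]
scene [[605. 105.]
 [590. 125.]
 [587. 131.]
 [561. 186.]]
```

View pics/c20.png

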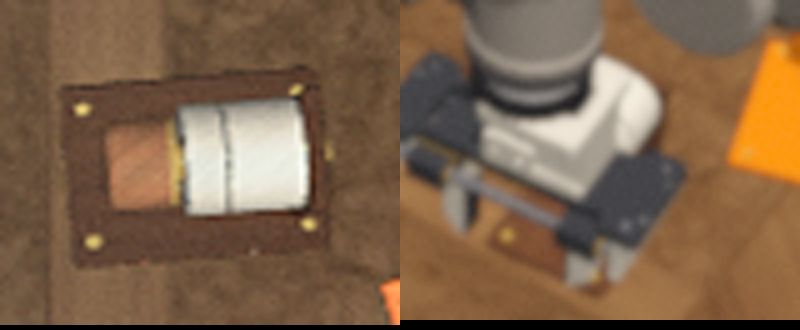

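View pics/w20.png

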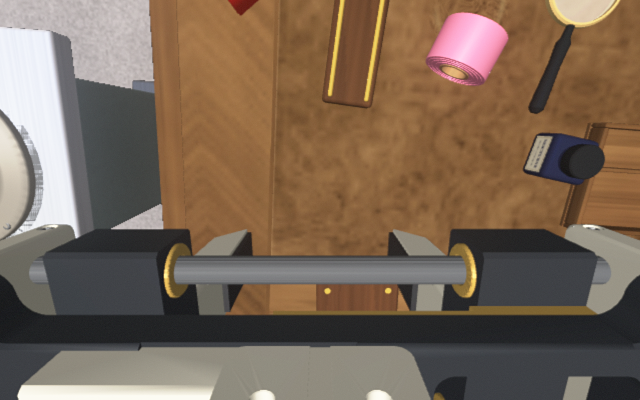

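```bash
python3 -c "
from h import *
s=manip.get_state();print(s['t'],s['ft_force']);print(manip.sign_off())"
```

```text
38.5 [ 0.56068077  0.08495298 -0.05779429]
the job is handed in; nothing more can be done
None
```

Both rolls and the end cap are on the rod, and I handed the job in at 38.5 s of the 70 s allowed.

- **Loading:** I gripped each piece across its diameter and slid it along the rod until it touched. The wide roll met the back plate at about 12 N, the narrow roll met the wide one at about 17 N, and the rod tip met the bottom of the cap's hole at about 17 N. I let go after each one and backed the arm clear at the end.
- **Position check:** The last top picture shows the wide roll, narrow roll and cap in line on the rod. The joint between the rolls, the narrow roll's outer face and the cap mouth are all within about 2 mm of where they should be. The cap's rounded end also reads about 2 mm off.
- **Bystanders:** I saw no sign that the ink bottle, card case or reading glass had moved. I judged this by eye in the last pictures and did not measure it. The arm stayed well clear of all three.
- **Disagreements and gaps:** The top and wrist cameras disagreed by 4–5 mm along the rack, and I settled this with closer wrist pictures. In the final scene picture the gripper hid the stand, so the end check rests on the top picture and the contact forces.

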